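# Loosen the knurled collar and swing the terminal round

## Task

With a fingertip on its knurled rim, turn the locking collar on top of the terminal mount two full turns anticlockwise from above to loosen it (a quarter turn more or less does not matter). Only then push the terminal on its arm clockwise until the arm is right against its stop. Just touch and push: do not pick up or shove aside the mug, paper roll and other things standing around.

Things in the scene. Friction and masses are not known exactly. Their poses are not given: they have to be found in the camera images.
- mount: fixed swivel mount of a touch terminal: dark steel disc base 200 mm across, 12 mm thick, with a post. Origin on the post axis at table height; z up; x is the direction of the white line on the fixed cap on the post (48 mm across, top at 105 mm). A black rubber stop pin (12 mm, top at 52 mm) marks the end of the swing. Along the far table edge (x over 0.8 m) stand a fixed printer and a carton, 85 mm tall.
- collar (a point): centre of the knurled aluminium locking collar that lies around the top of the post: a vertical-axis ring 97 mm across over its 24 ribs (ribs 6 mm wide, standing 2.5 mm proud), spanning heights 66 to 94 mm; this point is on the axis at 80 mm. An orange mark on its top face, near the rim, shows how it turns; tight, the mark lines up with the white line on the fixed cap. It only turns, staying at its height.
- ring (a joint): angle of the locking collar in rad: 0 = tight (always so at the start), growing anticlockwise seen from above (loosening), 6.28 per full turn, free to 22. Needs about 0.08 N m (1.7 N along the rim), so a fingertip pressed lightly on the rim (about 5 N) and moved along it turns it by friction; it stays where it is left.
- terminal (a point): centre of the black terminal housing on the end of the swing arm, 170 mm out from the post axis, at height 46 mm. The housing is a box 90 mm long (radially) and 110 mm wide (across the arm), with upright side faces from height 29 to 63 mm; a sloping grey screen plate on it reaches 86 mm. It is joined to the post below the collar by an aluminium bar 24 mm wide, 30 to 46 mm high; the finger can go round the collar above the bar.
- swing (a joint): angle of the swing arm in rad: at 0 the arm points along the y axis of the mount; it grows clockwise seen from above (towards the mount x axis) to the hard stop at 1.30; starts at 0.05 to 0.35. Friction only, 0.25 N m (about 1.5 N at the housing): it stays where it is left.
- mug: white ceramic mug, 76 mm across, 85 mm tall, loose; origin at the centre of its underside
- roll: white till-paper roll standing on end, 72 mm across, 57 mm tall, loose; origin at the centre of its underside
- shaker: glass jar shaker with a steel cap, 44 mm across, 80 mm tall, loose; origin at the centre of its underside
- spatula: kitchen spatula lying at the left of the table, loose
- bowl: steel bowl, 130 mm across, 60 mm tall, loose, on the right; origin at the centre of its underside
- bottle: green bottle, 60 mm across, 190 mm tall, loose, at the back left; origin at the centre of its underside
- tin: red tin, 80 mm across, 100 mm tall, loose, at the back right; origin at the centre of its underside

How it is judged (in metres and radians):
On the way, in this order (a step that is already met when the one before it is completed fails the run):
1. the collar has been loosened two turns (within a quarter turn) and the arm has not been swung yet (value of joint ring between 10.9956 and 14.1372 rad and distance of terminal from where it was at the start of the episode below 0.03 m), for 0.2 s.
2. the terminal arm is against its stop (value of joint swing above 1.22 rad), for 0.2 s.
At the end, for the whole second after the job is handed in: Collar between 1.75 and 2.25 turns from tight, swing arm within 0.08 rad of its stop (joint above 1.22), all loose things within 30 mm of where they stood (value of joint ring between 10.9956 and 14.1372 rad and value of joint swing above 1.22 rad and linear speed of mug below 0.02 m/s and distance of each of mug, roll, shaker, spatula, bowl, bottle, tin from where it was at the start of the episode below 0.03 m); the robot touches nothing.
It fails at once if the terminal is swung more than 30 mm while the collar is still tight (under 1.75 turns) (value of joint ring below 10.9956 rad and distance of terminal from where it was at the start of the episode above 0.03 m).
It fails at once if a loose thing is shoved more than 30 mm or picked up (distance of any of mug, roll, shaker, spatula, bowl, bottle, tin from where it was at the start of the episode above 0.03 m or height (world z) of any of mug, roll, shaker, spatula, bowl, bottle, tin above 0.02 m).
It also fails if it takes over 66 s, if anything falls off the work surface, if the arm or the gripper's body presses on something with over 40 N, if the wrist force passes 120 N, or if a joint passes its speed limit or range.

## Robot

A 6-joint arm with a two-finger parallel gripper is mounted at the origin on the work surface. World frame = base frame: x ahead of the robot, y to its left, z up, the work surface at z = 0. Lengths are in mm, angles in rad, forces in N, time in s.
With the tool pointing down it reaches from about 350 to 875 mm from the base axis. Payload 4.2 kg.
Tool frame: the origin (TCP) lies on the mounting face of the last link; the fingertips stand 173 mm ahead of it and the grasp point (between the pads) lies 155 mm ahead of it (tcp_to_grasp is the distance from the TCP to the grasp point, in mm); z points along the fingers, y is the direction in which the jaws open and shut (so a half turn about z gives the same grasp; the last joint's range is limited). The gripper opens to 85 mm and grips with 20 to 120 N. Pads are 22 mm wide; open, the fingers measure 114 mm over their backs; the gripper's body (76 mm by 85 mm) begins 54 mm behind the grasp point. The pads swing forward as they close: fully open they stand 13 mm farther back than shut.
Start: joints at [1.468, 0.385, 0.008, 0, -1.194, -0.259], TCP at [221.191, 584.529, 404.712] pointing down, gripper open.
Joint ranges: [-3.14, 3.14], [-1.21, 2.06], [-1.07, 1.41], [-3.16, 2.05], [-2.99, -0.16], [-3.1, 3.1]. Speed limits (rad/s): [2.79, 2.79, 3.14, 3.14, 3.14, 3.14].

## Interface

Orientations are given as a unit quaternion [x, y, z, w].
In Python, from bench import * gives the robot as it stands. The module is installed in compiled form; this text tells all that it offers.
- The arm moves only by the tool apply_moves, never from a script. Its arguments are lists of equal length, an entry for each row: "fingers": the closure, from 0 (fully open) to 1 (shut); "dp": the shift along the world's x, y, z in cm, a list of three; "yaw": the turn about the world's z in degrees. A call has 1 to 10 rows; each row is the pose to reach, as a shift and turn from the pose measured when the call began; what a row does not reach only later rows make up. A row lasts 1/10 s, in which the tool goes at most 50 mm and 8.59 degrees, less where a joint would pass 70% of its speed; a pose out of reach is approached as far as the arm can. A call with a gripper value outside its range is refused whole. The fingers move at their own pace and stop on an object; the grip force is fixed at half the most. Time passes only in rows, so rows that repeat a pose let the fingers close. It gives the time, the measured TCP pose, the force and the opening at its end, in the units of the state.
- read_state(): the state, without advancing time (a new reading comes with each control period).
- get_image(name): name is "scene" or "side" or "wrist"; returns a dict with "color" (384x512x3 uint8, blue, green, red), "mtx" (3x3 intrinsics, pixels), "camera_from_world" (4x4, takes a point from world to camera coordinates); the wrist camera has in their place "tool_from_camera" (4x4, takes a point from camera to tool coordinates, whose origin is the TCP and whose axes are the flange's). Camera axes: x right, y down, z forward; pixel columns grow to the right and rows downward; lengths in mm; the calibration is good to about 2 mm. A picture is of the moment at which its call begins: read the wrist's pose just before it. There is no depth.
- job_done(): hands the job in, once; it reports no verdict.
The state is a dict: "clock": time; "joints": joint angles; "joint_vel": joint speeds; "joint_efforts": joint torques, N m; "position": TCP position; "ee_rot": TCP orientation; "contact_force": force on the tool from outside, world axes, zero at the start; "wrist_torque": the same for the moment, N m; "gripper_width": finger opening in mm.
Only numpy, scipy, OpenCV 4.12 (cv2) and the standard library are available. Lean on these libraries where they do the work, as an engineer would, in place of code of your own. Each camera call takes 0.05 s, during which the arm holds its last target. There are 200 camera calls.

## Working session

There is one attempt and no reset: what is moved stays moved. The work goes in short steps, Python scripts to look and compute and a tool call to move; the robot and the scene stay as the last step left them, time stands still between calls to the robot, and variables do not carry over. Pictures are saved under pics/ and viewed, about 8 in all and at most 12, crops included, and the job is handed in when it is done.

Besides the shell and the picture viewer there is one more tool, called after "Call:" as name([rows], argument=value, ...), one row to a line, values as JSON. apply_moves: Moves the arm, as the interface text tells. Its arguments: {"type":"object","properties":{"fingers":{"type":"array","items":{"type":"number"}},"dp":{"type":"array","items":{"type":"array","items":{"type":"number"}}},"yaw":{"type":"array","items":{"type":"number"}}},"required":["fingers","dp","yaw"]}

```bash
mkdir -p pics; cat > h.py <<'E'
import numpy as np, cv2
from bench import *
def ray(px,im):
    T=np.linalg.inv(im["camera_from_world"]); d=np.linalg.inv(im["mtx"])@[px[0],px[1],1]
    return T[:3,3],T[:3,:3]@d
def onz(px,im,z):
    o,d=ray(px,im); return o+d*(z-o[2])/d[2]
def proj(p,im):
    c=im["camera_from_world"]@np.r_[p,1]; q=im["mtx"]@c[:3]; return q[:2]/q[2]
E
python3 - <<'E'
from h import *
import pickle
d={}
for n in ("scene","side"):
    d[n]=get_image(n); cv2.imwrite(f"pics/{n}0.png",cv2.resize(d[n]["color"],(800,600),interpolation=cv2.INTER_CUBIC))
    print(n,np.linalg.inv(d[n]["camera_from_world"])[:3,3])
pickle.dump(d,open("im0.pkl","wb")); print(read_state())
E
```

```text
scene [1399.78775822 -391.13356973 1221.28733836]
side [ -38.10056267 -578.87531773  659.79489146]
{'clock': 0.1, 'joints': array([ 1.46758680e+00,  3.85457143e-01,  6.73496197e-03, -4.49692058e-04,
       -1.19398921e+00, -2.58577858e-01]), 'joint_vel': array([-0.00098536, -0.00291616,  0.00404256,  0.00230967,  0.00048054,
       -0.00048047]), 'joint_efforts': array([-3.65136848e-04, -3.93323064e+01,  1.88928294e+01,  4.19798791e+00,
       -2.61284025e-03,  8.97428180e-06]), 'position': array([221.12982392, 584.36583072, 403.73127458]), 'ee_rot': array([ 9.83667907e-01, -1.79990247e-01, -1.34051805e-04,  9.70864208e-04]), 'contact_force': array([ 0.6153429 , -0.35650426,  0.38353594]), 'wrist_torque': array([-0.05206538,  0.01496581,  0.0042373 ]), 'gripper_width': 85.34979159855169}
```

View pics/scene0.png

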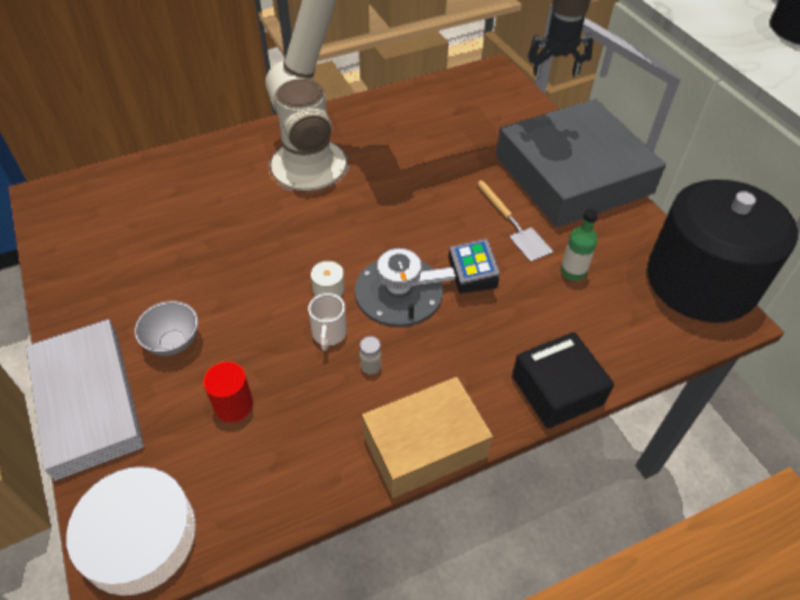

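View pics/side0.png

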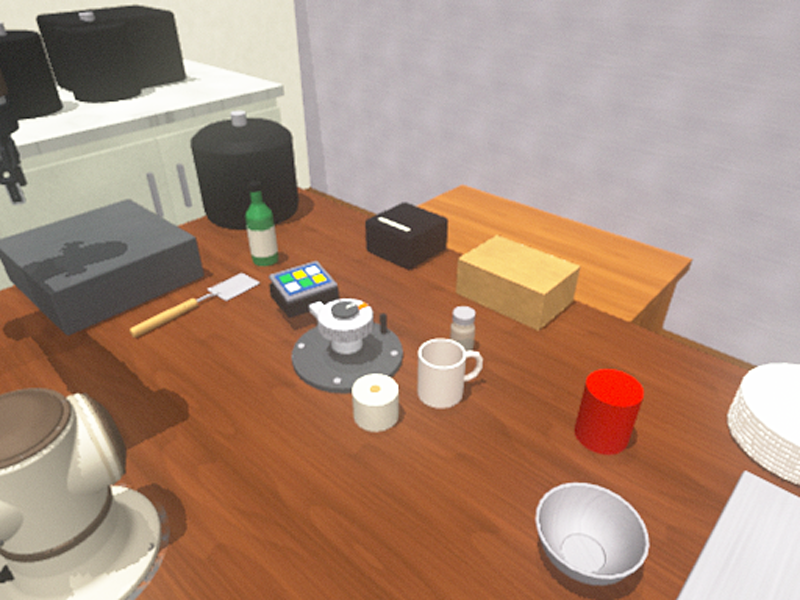

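Scene view (800x600): collar top near (400,262), orange mark (404,276), terminal (474,262), stop pin (411,312), roll (327,278), mug (327,320), shaker (370,355). Side view: collar (346,315), roll (375,400), mug (441,370), shaker (462,330).

```bash
python3 - <<'E'
from h import *
import pickle
d=pickle.load(open("im0.pkl","rb")); s=.64
def P(n,u,v,z): return onz((u*s,v*s),d[n],z).round(0)
# ellipse of base disc: dark gray; cap top dark gray
for n,pts in {"scene":dict(cap=(400,264,105),roll=(327,272,57),mug=(328,307,85),shaker=(370,344,80),term=(474,258,80),pin=(411,308,52),bottle=(591,216,190)),
 "side":dict(cap=(345,309,105),roll=(375,388,57),mug=(442,355,85),shaker=(463,313,80),term=(304,281,80),pin=(383,316,52),bottle=(258,197,190))}.items():
  for k,(u,v,z) in pts.items(): print(n,k,P(n,u,v,z))
for n in d:
  im=d[n]["color"]; h=cv2.cvtColor(im,cv2.COLOR_BGR2HSV)
  m=cv2.inRange(h,(5,200,180),(18,255,255)); 
  N,L,st,c=cv2.connectedComponentsWithStats(m)
  for i in range(1,N):
    if 4<st[i,4]<80: print(n,"orange",c[i]/s,st[i,4],onz(c[i],d[n],94).round(0))
x,y,w,hh=((200,130,130,110),(160,150,170,130))[0]
a=cv2.resize(d["scene"]["color"][140:230,190:330],(700,450),interpolation=cv2.INTER_CUBIC)
cv2.imwrite("pics/c1.png",a)
E
```

```text
scene cap [511.  33. 105.]
scene roll [ 427. -107.   57.]
scene mug [ 541. -147.   85.]
scene shaker [ 660. -103.   80.]
scene term [543. 199.  80.]
scene pin [593.  22.  52.]
scene bottle [624. 423. 190.]
side cap [500.  31. 105.]
side roll [ 429. -107.   57.]
side mug [ 534. -154.   85.]
side shaker [ 656. -104.   80.]
side term [536. 187.  80.]
side pin [582.  21.  52.]
side bottle [574. 360. 190.]
scene orange [402.5    274.6875] 5 [532.  29.  94.]
scene orange [226.5625 360.9375] 5 [ 591. -377.   94.]
side orange [600.         369.09722222] 9 [ 659. -358.   94.]
side orange [626.43229167 373.56770833] 12 [ 676. -391.   94.]
side orange [588.02083333 375.52083333] 9 [ 633. -351.   94.]
```

View pics/c1.png

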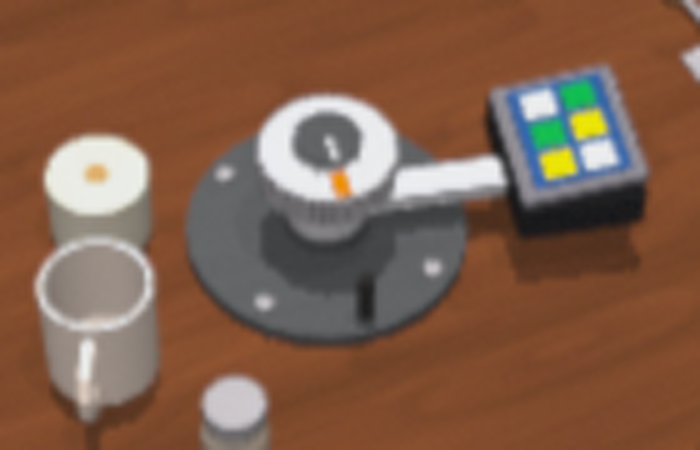

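Crop: cap centre at (328,140), orange mark (341,184) in line with the white line, arm pointing towards the right (+y). Mount is at about (506,31), terminal about (540,192), and the ring around the collar is clear. Next I move above it with the fingers shut.

Call:
apply_moves([
  [2.2,-4.4,0],
  [4.4,-8.8,0],
  [6.6,-13,0],
  [8.8,-17.5,0],
  [11,-22,0],
  [13,-26,0],
  [15.5,-30.5,0],
  [17.5,-35,0],
  [20,-39,0],
  [22,-43.5,0],
], fingers=[1,1,1,1,1,1,1,1,1,1], yaw=[0,0,0,0,0,0,0,0,0,0])

```text
clock: 1.1
position: [441.8, 147.7, 403.7]
ee_rot: [0.984, -0.18, 0.0, 0.001]
contact_force: [0.9, 0.6, 0.6]
gripper_width: 0.1
```

Call:
apply_moves([
  [2,-4,0],
  [3.5,-7,0],
  [4,-10,0],
  [4,-12,0],
  [4,-12,0],
], fingers=[1,1,1,1,1], yaw=[0,0,0,0,0])

```text
clock: 1.6
position: [481.5, 25.7, 403.2]
ee_rot: [0.983, -0.182, -0.001, 0.001]
contact_force: [-0.6, -0.0, -0.8]
gripper_width: -0.2
```

```bash
cat >> h.py <<'E'
from scipy.spatial.transform import Rotation as R
def wrist():
    s=read_state(); im=get_image("wrist"); T=np.eye(4); T[:3,:3]=R.from_quat(s["ee_rot"]).as_matrix(); T[:3,3]=s["position"]
    im["camera_from_world"]=np.linalg.inv(T@im["tool_from_camera"]); return s,im
E
python3 - <<'E'
from h import *
import pickle
s,im=wrist(); pickle.dump((s,im),open("w1.pkl","wb"))
print(s["clock"],s["position"],s["joints"],s["contact_force"],s["gripper_width"],R.from_quat(s["ee_rot"]).as_matrix().round(2).tolist())
cv2.imwrite("pics/w1.png",im["color"])
print(np.linalg.inv(im["camera_from_world"])[:3,3], proj([506,31,94],im))
E
```

```text
1.6 [481.5138443   25.68092398 403.16126981] [ 0.39141821  0.14178619 -0.33233223  0.00143523 -1.09918447  0.81360247] [-0.6197912  -0.0419933  -0.80365212] -0.18741649843787003 [[0.93, -0.36, -0.0], [-0.36, -0.93, -0.0], [-0.0, 0.0, -1.0]]
[546.37531998  -1.03777036 371.99867239] [232.26705892 159.12074981]
```

View pics/w1.png

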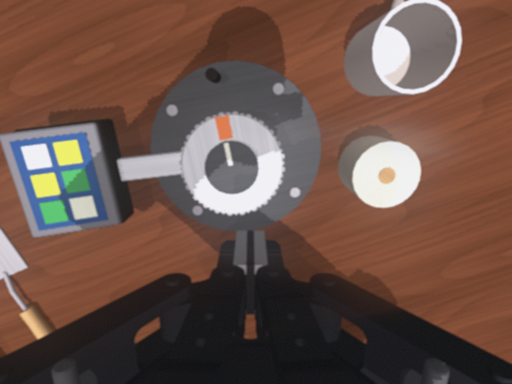

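Wrist view: collar rim circle centred near (233,163), mark at (223,128), fingertip pair between columns 235 and 267 with its front edge at row 232. I get the centre and the fingertip extents from these.

```bash
python3 - <<'E'
from h import *
import pickle
s,im=pickle.load(open("w1.pkl","rb"))
h=cv2.cvtColor(im["color"],cv2.COLOR_BGR2HSV); g=im["color"]
m=((h[...,1]<40)&(h[...,2]>125)).astype(np.uint8)*255
m[:105]=0;m[220:]=0;m[:,:183]=0;m[:,290:]=0
c=max(cv2.findContours(m,0,1)[0],key=cv2.contourArea); hull=cv2.convexHull(c)
(u,v),r=cv2.minEnclosingCircle(c); print("circ",u,v,r,"ell",cv2.fitEllipse(hull))
cc=onz((u,v),im,94); print(cc, np.linalg.norm(onz((u+r,v),im,94)-cc))
mm=cv2.inRange(h,(3,130,120),(15,255,255)); mm[:105]=0;mm[150:]=0;mm[:,:200]=0;mm[:,250:]=0
mo=cv2.moments(mm); o=onz((mo["m10"]/mo["m00"],mo["m01"]/mo["m00"]),im,94); print("mark",o,np.degrees(np.arctan2(*(o-cc)[1::-1])),np.linalg.norm(o-cc))
p=onz((213,75),im,52);print("pin",p,np.degrees(np.arctan2(*(p-cc)[1::-1])))
for q in [(119,156),(131,226),(102,120),(120,150)]: print("term?",onz(q,im,60)-cc)
Rm=R.from_quat(s["ee_rot"]).as_matrix()
for q in [(235,232),(267,232),(250,232)]: print("tip tool",Rm.T@(onz(q,im,230)-s["position"]))
print(im["mtx"][0,0])
E
```

```text
circ 232.7326202392578 162.49794006347656 53.363094329833984 ell ((232.5176239013672, 163.36741638183594), (103.7028579711914, 106.04415130615234), 114.11378479003906)
[502.96517007  31.75889276  94.        ] 48.60086256254949
mark [535.14275799  27.68168564  94.        ] -7.221438051959161 32.43486984321631
pin [583.18380328  22.63606461  52.        ] -6.488062062843904
term? [ 42.15597519 109.34473093 -34.        ]
term? [-30.63677123 132.82000714 -34.        ]
term? [ 79.93296438 108.32277733 -34.        ]
term? [ 47.23973277 105.5580976  -34.        ]
tip tool [  8.65289574  -5.80440284 173.13839725]
tip tool [  8.63882004  10.07911007 173.18050235]
tip tool [  8.64629857   1.64007262 173.15813157]
309.2569550128182
```

Call:
apply_moves([
  [-4,2.6,0],
  [-4.9,3.3,-3],
  [-4.9,3.3,-7],
  [-4.9,3.3,-11],
  [-4.9,3.3,-14.5],
  [-4.9,3.3,-15.6],
  [-4.9,3.3,-15.6],
], fingers=[1,1,1,1,1,1,1], yaw=[0,0,0,0,0,0,0])

```text
clock: 2.35
position: [432.0, 60.3, 245.5]
ee_rot: [0.984, -0.18, -0.002, 0.003]
contact_force: [-0.3, 0.3, 1.1]
gripper_width: 0.0
```

Call:
apply_moves([
  [0.7,-0.27,0],
  [1.2,-0.46,0],
  [1.4,-0.53,0],
  [1.4,-0.53,0],
], fingers=[1,1,1,1], yaw=[0,0,0,0])

```text
clock: 2.75
position: [445.8, 55.1, 246.3]
ee_rot: [0.984, -0.181, -0.003, 0.002]
contact_force: [-4.4, 3.5, 3.7]
gripper_width: -0.3
```

```bash
cat > sw.py <<'E'
from h import *
import sys,json
C=np.array([503,31.8])
def plan(a0,a1,rc,n=10,z=246,hold=0):
    s=read_state(); p=s["position"]; x=R.from_quat(s["ee_rot"]).as_matrix()[:,0]; y0=np.degrees(np.arctan2(x[1],x[0]))
    d=p[:2]-C; phi=np.degrees(np.arctan2(d[1],d[0]))
    f=s["contact_force"]; u=d/np.linalg.norm(d)
    print("phi",round(phi,1),"r",round(np.linalg.norm(d),1),"yaw",round(y0,1),"j6",s["joints"][5].round(2),"j1",s["joints"][0].round(2),"Fr",round(f[:2]@u,1),"Ft",round(f[1]*u[0]-f[0]*u[1],1))
    a=np.linspace(a0,a1,n+1)[1:] if n>1 else np.array([a1])
    out=[[round((C[0]+rc*np.cos(np.radians(t))-p[0])/10,2),round((C[1]+rc*np.sin(np.radians(t))-p[1])/10,2),round((z-p[2])/10,2)] for t in a]
    print(json.dumps(out)); print([round(t-180-a[0]+(a[0]-180-y0+180)%360-180-(0) if 0 else (t-a[0])+((a[0]-180-y0+180)%360-180),1) for t in a])
plan(*[float(v) for v in sys.argv[1:4]],**({"n":int(sys.argv[4])} if len(sys.argv)>4 else {}),**({"z":float(sys.argv[5])} if len(sys.argv)>5 else {}))
E
python3 sw.py 159 219 60.8
```

```text
phi 157.8 r 61.8 yaw -20.8 j6 0.72 j1 0.49 Fr 5.4 Ft -1.5
[[-0.15, -0.76, -0.03], [-0.28, -1.38, -0.03], [-0.35, -2.01, -0.03], [-0.35, -2.65, -0.03], [-0.28, -3.28, -0.03], [-0.15, -3.9, -0.03], [0.05, -4.51, -0.03], [0.3, -5.09, -0.03], [0.62, -5.64, -0.03], [1.0, -6.16, -0.03]]
[np.float64(5.8), np.float64(11.8), np.float64(17.8), np.float64(23.8), np.float64(29.8), np.float64(35.8), np.float64(41.8), np.float64(47.8), np.float64(53.8), np.float64(59.8)]
```

Call:
apply_moves([
  [-0.15,-0.76,0],
  [-0.28,-1.38,0],
  [-0.35,-2.01,0],
  [-0.35,-2.65,0],
  [-0.28,-3.28,0],
  [-0.15,-3.9,0],
  [0.05,-4.51,0],
  [0.3,-5.09,0],
  [0.62,-5.64,0],
  [1.0,-6.16,0],
], fingers=[1,1,1,1,1,1,1,1,1,1], yaw=[5.8,11.8,17.8,23.8,29.8,35.8,41.8,47.8,53.8,59.8])

```text
clock: 3.75
position: [456.4, -6.9, 247.3]
ee_rot: [0.942, 0.335, -0.0, 0.003]
contact_force: [0.4, 0.6, -0.5]
gripper_width: -0.0
```

```bash
cat > look.py <<'E'
from h import *
import sys
C=np.array([503,31.8])
s,im=wrist(); h=cv2.cvtColor(im["color"],cv2.COLOR_BGR2HSV)
m=cv2.inRange(h,(3,130,100),(17,255,255)); N,L,st,c=cv2.connectedComponentsWithStats(m)
for i in range(1,N):
    o=onz(c[i],im,94)[:2]-C; r=np.linalg.norm(o)
    if st[i,4]>30 and 20<r<48: print("mark angle from tight",np.degrees(np.arctan2(o[1],o[0]))+7.2,"r",r,"area",st[i,4])
cv2.imwrite("pics/"+sys.argv[1],im["color"])
E
python3 look.py w2.png; python3 sw.py 219 279 60.8
```

```text
mark angle from tight 20.53973251831845 r 26.677123573042607 area 652
phi -139.8 r 60.3 yaw 39.3 j6 1.91 j1 0.34 Fr -0.6 Ft 0.2
[[0.31, -0.4, -0.13], [0.78, -0.83, -0.13], [1.3, -1.2, -0.13], [1.85, -1.52, -0.13], [2.43, -1.78, -0.13], [3.03, -1.98, -0.13], [3.66, -2.11, -0.13], [4.29, -2.18, -0.13], [4.93, -2.18, -0.13], [5.56, -2.11, -0.13]]
[np.float64(5.7), np.float64(11.7), np.float64(17.7), np.float64(23.7), np.float64(29.7), np.float64(35.7), np.float64(41.7), np.float64(47.7), np.float64(53.7), np.float64(59.7)]
```

View pics/w2.png

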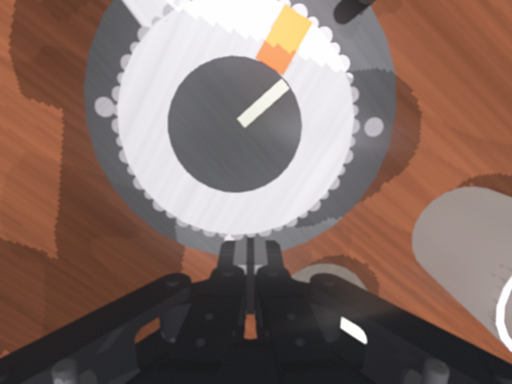

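View: the collar has turned only about 22° for a 60° sweep (mark at (285,38), line end at (288,85)), and contact was lost at the end. The centre seems a little off to the side (cap centre at column 235), so I refine it from this close view.

```bash
sed -i 's/(17,255,255)/(28,255,255)/' look.py; python3 - <<'E'
from h import *
s,im=wrist(); h=cv2.cvtColor(im["color"],cv2.COLOR_BGR2HSV)
m=cv2.inRange(h,(0,0,0),(179,90,110)); m2=np.zeros_like(m); cv2.circle(m2,(235,124),82,255,-1); m&=m2
m=cv2.morphologyEx(m,cv2.MORPH_OPEN,np.ones((5,5)))
c=max(cv2.findContours(m,0,1)[0],key=cv2.contourArea); hull=cv2.convexHull(c)
e=cv2.fitEllipse(hull); print(e, onz(e[0],im,105), e[1][0]/2/309*( np.linalg.inv(im["camera_from_world"])[2,3]-105))
o=np.linalg.inv(im["camera_from_world"]); print(o[:3,3],o[:3,2])
# rim: left/right/bottom extents
for q in [(117,115),(356,115),(118,124),(232,236)]: print(q,onz(q,im,94))
print(onz((118,115),im,94)[:2]-onz((356,115),im,94)[:2])
E
```

```text
((227.1560821533203, 136.12474060058594), (104.99473571777344, 124.2057113647461), 124.51551055908203) [497.1404077  33.7477114 105.       ] 18.871837117348484
[510.68342447  35.30944519 216.07981042] [-0.2101305  -0.18041067 -0.96088353]
(117, 115) [475.4243927  71.1170943  94.       ]
(356, 115) [5.33456161e+02 2.53981263e-01 9.40000000e+01]
(118, 124) [472.80840487  68.99400707  94.        ]
(232, 236) [463.82001779   5.82817308  94.        ]
[-57.7901582   70.56808104]
```

```bash
python3 - <<'E'
from h import *
s=read_state()
s,im=wrist()
print("cap",onz((234.5,124),im,105))
h=cv2.cvtColor(im["color"],cv2.COLOR_BGR2HSV)
m=((h[...,1]<45)&(h[...,2]>130)).astype(np.uint8)*255
k=np.zeros_like(m); cv2.circle(k,(237,118),130,255,-1); m&=k; m[240:]=0
c=max(cv2.findContours(m,0,1)[0],key=cv2.contourArea)
pts=np.array([onz(p[0],im,94)[:2] for p in cv2.convexHull(c) if p[0][1]>30])
from scipy.optimize import least_squares
f=least_squares(lambda q:np.hypot(*(pts-q[:2]).T)-q[2],[503,32,48.5],loss="soft_l1"); print("rim fit",f.x,len(pts))
f=least_squares(lambda q:np.hypot(*(pts-q[:2]).T)-48.5,[503,32],loss="soft_l1"); print("rim fit r fixed",f.x,abs(f.fun).mean())
E
```

```text
cap [502.02921178  34.25462412 105.        ]
rim fit [499.96741247  31.43169926  49.41462179] 29
rim fit r fixed [499.73745399  31.62163716] 0.9987473416539515
```

Call:
apply_moves([
  [0.08,0.06,-0.1],
  [0.15,0.13,-0.1],
  [0.15,0.13,-0.1],
], fingers=[1,1,1], yaw=[0,0,0])

```text
clock: 4.2
position: [457.7, -5.3, 246.1]
ee_rot: [0.943, 0.332, -0.0, 0.003]
contact_force: [-0.4, -0.4, 0.7]
gripper_width: 0.0
```

```bash
python3 look.py w3.png; python3 sw.py 219 279 60.8|head -1
```

```text
mark angle from tight 14.014859092782835 r 41.03930437135915 area 51
mark angle from tight 20.5531985814097 r 27.43799434250004 area 798
phi -140.7 r 58.5 yaw 38.8 j6 1.89 j1 0.35 Fr 0.9 Ft 1.0
```

Call:
apply_moves([
  [0.1,0.08,0],
  [0.15,0.13,0],
  [0.15,0.13,0],
], fingers=[1,1,1], yaw=[0,0,0])

```text
clock: 4.55
position: [458.2, -4.6, 245.9]
ee_rot: [0.943, 0.332, -0.002, 0.003]
contact_force: [-3.4, -4.7, 4.5]
gripper_width: -0.1
```

```bash
sed -i 's/^C=.*/C=np.array([501.5,35])/' sw.py look.py; sed -i 's/print(\[round.*/print([float(round((t-a[0])+((a[0]-180-y0+180)%360-180),1)) for t in a])/' sw.py; python3 sw.py 219 279 57
```

```text
phi -137.6 r 58.7 yaw 38.8 j6 1.89 j1 0.35 Fr 5.7 Ft 1.2
[[0.3, -0.07, 0.01], [0.74, -0.47, 0.01], [1.22, -0.82, 0.01], [1.74, -1.12, 0.01], [2.29, -1.36, 0.01], [2.85, -1.55, 0.01], [3.44, -1.67, 0.01], [4.03, -1.73, 0.01], [4.63, -1.73, 0.01], [5.22, -1.67, 0.01]]
[6.2, 12.2, 18.2, 24.2, 30.2, 36.2, 42.2, 48.2, 54.2, 60.2]
```

Call:
apply_moves([
  [0.3,-0.07,0],
  [0.74,-0.47,0],
  [1.22,-0.82,0],
  [1.74,-1.12,0],
  [2.29,-1.36,0],
  [2.85,-1.55,0],
  [3.44,-1.67,0],
  [4.03,-1.73,0],
  [4.63,-1.73,0],
  [5.22,-1.67,0],
], fingers=[1,1,1,1,1,1,1,1,1,1], yaw=[6.2,12.2,18.2,24.2,30.2,36.2,42.2,48.2,54.2,60.2])

```text
clock: 5.55
position: [510.1, -21.8, 245.4]
ee_rot: [0.648, 0.761, -0.001, 0.004]
contact_force: [-1.4, -2.1, 0.6]
gripper_width: -0.1
```

```bash
python3 look.py w4.png; python3 sw.py 219 279 57|head -1
```

```text
mark angle from tight 69.09077231317457 r 33.6916510334184 area 1970
phi -80.3 r 57.3 yaw 99.3 j6 3.02 j1 0.28 Fr 2.6 Ft -0.4
```

Collar turned about 69°. The last joint is near its limit, so I retreat and unwind.

Call:
apply_moves([
  [0.3,-1.8,0],
  [1.2,-1.6,0],
  [2.3,-1.2,0],
  [2.3,-1.2,0],
  [2.3,-1.2,0],
  [2.3,-1.2,0],
  [2.3,-1.2,0],
  [2.3,-1.2,0],
  [2.3,-1.2,0],
  [2.3,-1.2,0],
], fingers=[1,1,1,1,1,1,1,1,1,1], yaw=[0,-8.5,-17,-25.5,-34,-42.5,-51,-59.5,-68,-76.5])

```text
clock: 6.6
position: [534.3, -33.1, 245.5]
ee_rot: [0.981, 0.194, -0.003, 0.003]
contact_force: [0.9, -0.5, 0.9]
gripper_width: -0.2
```

Call:
apply_moves([
  [0,0,0],
  [0,0,0],
  [0,0,0],
  [0,0,0],
  [0,0,0],
  [0,0,0],
  [0,0,0],
  [0,0,0],
  [0,0,0],
  [0,0,0],
], fingers=[1,1,1,1,1,1,1,1,1,1], yaw=[-8.5,-17,-25.5,-34,-42.5,-51,-59.5,-68,-76.5,-85])

```text
clock: 7.6
position: [534.6, -32.7, 245.5]
ee_rot: [0.852, -0.523, -0.003, -0.0]
contact_force: [0.4, 0.6, 0.2]
gripper_width: 0.1
```

Call:
apply_moves([
  [0,0,0],
  [0,0,0],
  [0,0,0],
  [0,0,0],
  [0,0,0],
  [0,0,0],
  [0,0,0],
  [0,0,0],
  [0,0,0],
  [0,0,0],
], fingers=[1,1,1,1,1,1,1,1,1,1], yaw=[-8.5,-17,-25.5,-34,-42.5,-51,-59.5,-68,-76.5,-85])

```text
clock: 8.6
position: [534.9, -32.3, 245.5]
ee_rot: [-0.271, 0.963, 0.002, 0.003]
contact_force: [0.3, 0.0, 0.6]
gripper_width: 0.3
```

Call:
apply_moves([
  [0,0,0],
  [0,0,0],
  [0,0,0],
  [0,0,0],
  [0,0,0],
  [0,0,0],
  [0,0,0],
  [0,0,0],
  [0,0,0],
  [0,0,0],
], fingers=[1,1,1,1,1,1,1,1,1,1], yaw=[-8.5,-17,-25.5,-34,-42.5,-51,-59.5,-68,-76.5,-85])

```text
clock: 9.6
position: [535.1, -31.9, 245.5]
ee_rot: [0.454, 0.891, -0.0, 0.004]
contact_force: [0.2, 0.0, 0.8]
gripper_width: 0.0
```

```bash
sed -i 's/^C=.*/C=np.array([501.4,35.8])/' sw.py look.py; python3 look.py w5.png; python3 sw.py -65 -63 56.8 1
```

```text
mark angle from tight 69.51174936048498 r 33.90921142832429 area 1898
phi -63.5 r 75.6 yaw 125.8 j6 -2.77 j1 0.24 Fr -0.2 Ft 0.1
[[-0.79, 1.71, 0.05]]
[-8.8]
```

Call:
apply_moves([
  [0,0,0.05],
  [-0.4,0.9,0.05],
  [-0.79,1.71,0.05],
  [-0.79,1.71,0.05],
], fingers=[1,1,1,1], yaw=[-8.5,-8.8,-8.8,-8.8])

```text
clock: 10.05
position: [528.1, -14.9, 246.5]
ee_rot: [0.521, 0.854, -0.0, 0.006]
contact_force: [5.1, -6.8, -1.8]
gripper_width: 0.0
```

```bash
python3 sw.py -63 12 56.8
```

```text
phi -62.3 r 57.3 yaw 117.2 j6 -2.96 j1 0.28 Fr 8.4 Ft 1.4
[[0.55, 0.39, -0.05], [1.13, 0.85, -0.05], [1.65, 1.38, -0.05], [2.1, 1.98, -0.05], [2.46, 2.63, -0.05], [2.73, 3.32, -0.05], [2.92, 4.04, -0.05], [3.0, 4.77, -0.05], [2.99, 5.52, -0.05], [2.89, 6.25, -0.05]]
[7.3, 14.8, 22.3, 29.8, 37.3, 44.8, 52.3, 59.8, 67.3, 74.8]
```

Good press: 8 N. Sweeping.

Call:
apply_moves([
  [0.55,0.39,0],
  [1.13,0.85,0],
  [1.65,1.38,0],
  [2.1,1.98,0],
  [2.46,2.63,0],
  [2.73,3.32,0],
  [2.92,4.04,0],
  [3.0,4.77,0],
  [2.99,5.52,0],
  [2.89,6.25,0],
], fingers=[1,1,1,1,1,1,1,1,1,1], yaw=[7.3,14.8,22.3,29.8,37.3,44.8,52.3,59.8,67.3,74.8])

```text
clock: 11.05
position: [557.0, 48.4, 246.5]
ee_rot: [-0.108, 0.994, 0.004, 0.005]
contact_force: [0.4, -0.2, -0.1]
gripper_width: -0.0
```

```bash
python3 look.py w6.png; python3 sw.py 12 87 56.8
```

```text
mark angle from tight 101.46327462680298 r 33.35383009648406 area 583
phi 13.5 r 57.1 yaw -167.4 j6 -1.72 j1 0.38 Fr 0.9 Ft 0.6
[[-0.2, 0.56, -0.05], [-0.49, 1.25, -0.05], [-0.87, 1.89, -0.05], [-1.33, 2.47, -0.05], [-1.86, 2.99, -0.05], [-2.46, 3.43, -0.05], [-3.11, 3.8, -0.05], [-3.8, 4.07, -0.05], [-4.52, 4.25, -0.05], [-5.26, 4.34, -0.05]]
[6.9, 14.4, 21.9, 29.4, 36.9, 44.4, 51.9, 59.4, 66.9, 74.4]
```

```bash
sed -i 's/^C=.*/C=np.array([500,35.8])/' sw.py look.py;  python3 sw.py 12 78 55.5
```

```text
phi 13.2 r 58.5 yaw -167.4 j6 -1.72 j1 0.38 Fr 0.9 Ft 0.6
[[-0.43, 0.44, -0.05], [-0.67, 1.03, -0.05], [-0.98, 1.59, -0.05], [-1.34, 2.12, -0.05], [-1.77, 2.59, -0.05], [-2.25, 3.02, -0.05], [-2.77, 3.39, -0.05], [-3.33, 3.69, -0.05], [-3.92, 3.93, -0.05], [-4.54, 4.1, -0.05]]
[6.0, 12.6, 19.2, 25.8, 32.4, 39.0, 45.6, 52.2, 58.8, 65.4]
```

Call:
apply_moves([
  [-0.43,0.44,0],
  [-0.67,1.03,0],
  [-0.98,1.59,0],
  [-1.34,2.12,0],
  [-1.77,2.59,0],
  [-2.25,3.02,0],
  [-2.77,3.39,0],
  [-3.33,3.69,0],
  [-3.92,3.93,0],
  [-4.54,4.1,0],
], fingers=[1,1,1,1,1,1,1,1,1,1], yaw=[6.0,12.6,19.2,25.8,32.4,39.0,45.6,52.2,58.8,65.4])

```text
clock: 12.1
position: [512.1, 91.1, 247.0]
ee_rot: [-0.631, 0.776, 0.006, 0.005]
contact_force: [1.2, 0.9, -0.5]
gripper_width: -0.1
```

```bash
python3 look.py w7.png; python3 sw.py 78 152 55.5
```

```text
mark angle from tight 153.50857811098476 r 34.056469166751576 area 1302
phi 78.4 r 56.5 yaw -101.5 j6 -0.67 j1 0.49 Fr 2.9 Ft -0.2
[[-0.69, 0.0, -0.1], [-1.4, 0.01, -0.1], [-2.11, -0.07, -0.1], [-2.81, -0.24, -0.1], [-3.48, -0.5, -0.1], [-4.11, -0.84, -0.1], [-4.68, -1.27, -0.1], [-5.2, -1.76, -0.1], [-5.66, -2.32, -0.1], [-6.03, -2.93, -0.1]]
[6.9, 14.3, 21.7, 29.1, 36.5, 43.9, 51.3, 58.7, 66.1, 73.5]
```

Following well (about 52° of 66°). I press a bit deeper.

```bash
sed -i 's/^C=.*/C=np.array([500,35])/' sw.py look.py;  python3 sw.py 78 152 54.8
```

```text
phi 78.6 r 57.2 yaw -101.5 j6 -0.67 j1 0.49 Fr 2.9 Ft -0.2
[[-0.69, -0.15, -0.1], [-1.4, -0.14, -0.1], [-2.1, -0.22, -0.1], [-2.79, -0.39, -0.1], [-3.45, -0.64, -0.1], [-4.07, -0.98, -0.1], [-4.64, -1.4, -0.1], [-5.15, -1.89, -0.1], [-5.6, -2.44, -0.1], [-5.97, -3.04, -0.1]]
[6.9, 14.3, 21.7, 29.1, 36.5, 43.9, 51.3, 58.7, 66.1, 73.5]
```

Call:
apply_moves([
  [-0.69,-0.15,-0.1],
  [-1.4,-0.14,-0.1],
  [-2.1,-0.22,-0.1],
  [-2.79,-0.39,-0.1],
  [-3.45,-0.64,-0.1],
  [-4.07,-0.98,-0.1],
  [-4.64,-1.4,-0.1],
  [-5.15,-1.89,-0.1],
  [-5.6,-2.44,-0.1],
  [-5.97,-3.04,-0.1],
], fingers=[1,1,1,1,1,1,1,1,1,1], yaw=[6.9,14.3,21.7,29.1,36.5,43.9,51.3,58.7,66.1,73.5])

```text
clock: 13.15
position: [450.6, 61.2, 246.4]
ee_rot: [0.97, -0.241, -0.008, 0.0]
contact_force: [-4.5, 2.9, 3.5]
gripper_width: 0.0
```

```bash
python3 look.py w8.png; python3 sw.py 152 216 54.8
```

```text
mark angle from tight -133.6131059626969 r 35.90120799102667 area 1315
phi 153.1 r 56.0 yaw -27.7 j6 0.61 j1 0.49 Fr 3.2 Ft -0.1
[[-0.1, -0.51, -0.02], [-0.3, -1.09, -0.02], [-0.42, -1.69, -0.02], [-0.48, -2.3, -0.02], [-0.47, -2.91, -0.02], [-0.4, -3.52, -0.02], [-0.25, -4.11, -0.02], [-0.04, -4.69, -0.02], [0.23, -5.24, -0.02], [0.56, -5.75, -0.02]]
[6.1, 12.5, 18.9, 25.3, 31.7, 38.1, 44.5, 50.9, 57.3, 63.7]
```

Full grip now: 73° for 74°, total about 226°.

Call:
apply_moves([
  [-0.1,-0.51,0],
  [-0.3,-1.09,0],
  [-0.42,-1.69,0],
  [-0.48,-2.3,0],
  [-0.47,-2.91,0],
  [-0.4,-3.52,0],
  [-0.25,-4.11,0],
  [-0.04,-4.69,0],
  [0.23,-5.24,0],
  [0.56,-5.75,0],
], fingers=[1,1,1,1,1,1,1,1,1,1], yaw=[6.1,12.5,18.9,25.3,31.7,38.1,44.5,50.9,57.3,63.7])

```text
clock: 14.2
position: [455.2, 2.4, 245.9]
ee_rot: [0.951, 0.309, -0.008, 0.005]
contact_force: [-1.4, 0.6, -0.8]
gripper_width: -0.0
```

```bash
python3 look.py w9.png; python3 sw.py 216 280 54.8
```

```text
mark angle from tight -99.3049571011997 r 36.85127542711403 area 1177
phi -143.4 r 55.4 yaw 36.2 j6 1.83 j1 0.37 Fr 1.6 Ft 0.4
[[0.4, -0.4, 0.02], [0.84, -0.82, 0.02], [1.32, -1.2, 0.02], [1.84, -1.52, 0.02], [2.4, -1.78, 0.02], [2.98, -1.98, 0.02], [3.57, -2.11, 0.02], [4.18, -2.18, 0.02], [4.79, -2.17, 0.02], [5.4, -2.1, 0.02]]
[6.2, 12.6, 19.0, 25.4, 31.8, 38.2, 44.6, 51.0, 57.4, 63.8]
```

```bash
python3 sw.py 216 280 53
```

```text
phi -143.4 r 55.4 yaw 36.2 j6 1.83 j1 0.37 Fr 1.6 Ft 0.4
[[0.53, -0.28, 0.02], [0.96, -0.69, 0.02], [1.42, -1.05, 0.02], [1.93, -1.36, 0.02], [2.46, -1.62, 0.02], [3.02, -1.81, 0.02], [3.6, -1.93, 0.02], [4.19, -2.0, 0.02], [4.78, -1.99, 0.02], [5.37, -1.92, 0.02]]
[6.2, 12.6, 19.0, 25.4, 31.8, 38.2, 44.6, 51.0, 57.4, 63.8]
```

Call:
apply_moves([
  [0.53,-0.28,0],
  [0.96,-0.69,0],
  [1.42,-1.05,0],
  [1.93,-1.36,0],
  [2.46,-1.62,0],
  [3.02,-1.81,0],
  [3.6,-1.93,0],
  [4.19,-2.0,0],
  [4.78,-1.99,0],
  [5.37,-1.92,0],
], fingers=[1,1,1,1,1,1,1,1,1,1], yaw=[6.2,12.6,19.0,25.4,31.8,38.2,44.6,51.0,57.4,63.8])

```text
clock: 15.25
position: [508.4, -19.6, 245.6]
ee_rot: [0.643, 0.765, -0.008, 0.008]
contact_force: [1.1, -14.1, -0.4]
gripper_width: 0.1
```

```bash
python3 look.py w10.png; python3 sw.py 216 280 54.8|head -1
```

```text
mark angle from tight -42.15759506080778 r 37.074657658785256 area 1180
phi -80.1 r 55.1 yaw 100.1 j6 3.01 j1 0.29 Fr 14.3 Ft 0.1
```

Total about 318°. Unwind again.

Call:
apply_moves([
  [0.3,-2.0,0],
  [1.2,-1.8,0],
  [2.5,-1.4,0],
  [2.5,-1.4,0],
  [2.5,-1.4,0],
  [2.5,-1.4,0],
  [2.5,-1.4,0],
  [2.5,-1.4,0],
  [2.5,-1.4,0],
  [2.5,-1.4,0],
], fingers=[1,1,1,1,1,1,1,1,1,1], yaw=[0,-8.5,-17,-25.5,-34,-42.5,-51,-59.5,-68,-76.5])

```text
clock: 16.3
position: [534.6, -33.1, 245.6]
ee_rot: [0.98, 0.199, -0.011, 0.002]
contact_force: [0.3, -1.4, 0.4]
gripper_width: 0.1
```

Call:
apply_moves([
  [0,0,0],
  [0,0,0],
  [0,0,0],
  [0,0,0],
  [0,0,0],
  [0,0,0],
  [0,0,0],
  [0,0,0],
  [0,0,0],
  [0,0,0],
], fingers=[1,1,1,1,1,1,1,1,1,1], yaw=[-8.5,-17,-25.5,-34,-42.5,-51,-59.5,-68,-76.5,-85])

```text
clock: 17.3
position: [534.8, -33.0, 245.5]
ee_rot: [0.854, -0.52, -0.009, -0.006]
contact_force: [-0.2, 0.0, -0.1]
gripper_width: -0.2
```

Call:
apply_moves([
  [0,0,0],
  [0,0,0],
  [0,0,0],
  [0,0,0],
  [0,0,0],
  [0,0,0],
  [0,0,0],
  [0,0,0],
  [0,0,0],
  [0,0,0],
], fingers=[1,1,1,1,1,1,1,1,1,1], yaw=[-8.5,-17,-25.5,-34,-42.5,-51,-59.5,-68,-76.5,-85])

```text
clock: 18.3
position: [534.9, -32.8, 245.5]
ee_rot: [-0.273, 0.962, 0.003, 0.011]
contact_force: [0.1, -0.6, -0.1]
gripper_width: -0.0
```

Call:
apply_moves([
  [0,0,0],
  [0,0,0],
  [0,0,0],
  [0,0,0],
  [0,0,0],
  [0,0,0],
  [0,0,0],
  [0,0,0],
  [0,0,0],
  [0,0,0],
], fingers=[1,1,1,1,1,1,1,1,1,1], yaw=[-8.5,-17,-25.5,-34,-42.5,-51,-59.5,-68,-76.5,-85])

```text
clock: 19.3
position: [535.0, -32.6, 245.4]
ee_rot: [0.454, 0.891, -0.005, 0.01]
contact_force: [-0.7, -0.5, -0.2]
gripper_width: 0.4
```

```bash
python3 look.py w11.png; python3 sw.py -63 -62 54 1
```

```text
mark angle from tight -40.42261788001511 r 36.234140738085024 area 1374
phi -62.6 r 76.1 yaw 125.8 j6 -2.79 j1 0.25 Fr 0.2 Ft -0.1
[[-0.96, 1.99, 0.06]]
[-7.8]
```

```bash
python3 - <<'E'
import numpy as np
t=[(444.7,54.6,-20.8,5.4),(457.9,-5.8,38.8,5.7),(529.8,-15.9,117.2,8.4),(448,61.8,-27.7,3.2),(508.7,-23.3,100.1,14.3),(558.5,49.9,-167.4,.9),(512.1,93.7,-101.5,2.9)]
A=[];b=[]
for x,y,w,F in t:
    c,s=np.cos(np.radians(w)),np.sin(np.radians(w)); A.append([c,s,-1]);b.append(c*x+s*y)
q,*_=np.linalg.lstsq(np.array(A),np.array(b),rcond=None); print(q,(np.array(A)@q-b).round(2))
E
python3 - <<'E'
s=open('sw.py').read()
s=s.replace('''p=s["position"]; x=''','''p=s["position"].copy(); M=R.from_quat(s["ee_rot"]).as_matrix(); e=M[:2,2]*165; p0=p[:2].copy(); p[:2]+=e; x=''')
s=s.replace('''    out=[''','''    w=lambda t:np.radians((t-a[0])+((a[0]-180-y0+180)%360-180))
    k=lambda t:e-np.array([[np.cos(w(t)),-np.sin(w(t))],[np.sin(w(t)),np.cos(w(t))]])@e
    print("tilt offs",e.round(1))
    out=[''').replace("-p[0])/10","-p[0]+k(t)[0])/10").replace("-p[1])/10","-p[1]+k(t)[1])/10")
open('sw.py','w').write(s)
E
cat sw.py | sed -n 4,18p
```

```text
[500.88523173  35.54295068  59.22615726] [ 0.06  0.18 -0.26 -0.2   0.08  0.13 -0.  ]
def plan(a0,a1,rc,n=10,z=246,hold=0):
    s=read_state(); p=s["position"].copy(); M=R.from_quat(s["ee_rot"]).as_matrix(); e=M[:2,2]*165; p0=p[:2].copy(); p[:2]+=e; x=R.from_quat(s["ee_rot"]).as_matrix()[:,0]; y0=np.degrees(np.arctan2(x[1],x[0]))
    d=p[:2]-C; phi=np.degrees(np.arctan2(d[1],d[0]))
    f=s["contact_force"]; u=d/np.linalg.norm(d)
    print("phi",round(phi,1),"r",round(np.linalg.norm(d),1),"yaw",round(y0,1),"j6",s["joints"][5].round(2),"j1",s["joints"][0].round(2),"Fr",round(f[:2]@u,1),"Ft",round(f[1]*u[0]-f[0]*u[1],1))
    a=np.linspace(a0,a1,n+1)[1:] if n>1 else np.array([a1])
    w=lambda t:np.radians((t-a[0])+((a[0]-180-y0+180)%360-180))
    k=lambda t:e-np.array([[np.cos(w(t)),-np.sin(w(t))],[np.sin(w(t)),np.cos(w(t))]])@e
    print("tilt offs",e.round(1))
    out=[[round((C[0]+rc*np.cos(np.radians(t))-p[0]+k(t)[0])/10,2),round((C[1]+rc*np.sin(np.radians(t))-p[1]+k(t)[1])/10,2),round((z-p[2])/10,2)] for t in a]
    print(json.dumps(out)); print([float(round((t-a[0])+((a[0]-180-y0+180)%360-180),1)) for t in a])
plan(*[float(v) for v in sys.argv[1:4]],**({"n":int(sys.argv[4])} if len(sys.argv)>4 else {}),**({"z":float(sys.argv[5])} if len(sys.argv)>5 else {}))
```

Accounting for tool tilt, the seven touches fit to within 0.3 mm: centre (500.9,35.5), contact distance 59.2 mm.

```bash
sed -i 's/^C=.*/C=np.array([500.9,35.5])/' sw.py look.py;  python3 sw.py -63 -62 57.2 1
```

```text
phi -62.9 r 79.8 yaw 125.8 j6 -2.79 j1 0.25 Fr 0.2 Ft -0.1
tilt offs [ 2.3 -2.9]
[[-0.91, 2.08, 0.06]]
[-7.8]
```

Call:
apply_moves([
  [0,0,0.05],
  [-0.5,1.1,0.05],
  [-0.9,2.08,0.05],
  [-0.9,2.08,0.05],
], fingers=[1,1,1,1], yaw=[-7.8,-7.8,-7.8,-7.8])

```text
clock: 19.75
position: [526.9, -12.6, 245.9]
ee_rot: [0.513, 0.858, -0.006, 0.012]
contact_force: [9.5, -15.4, -6.2]
gripper_width: 0.2
```

```bash
python3 sw.py -62 10 56.5
```

```text
phi -61.3 r 59.2 yaw 118.3 j6 -2.97 j1 0.29 Fr 18.0 Ft 0.9
tilt offs [ 2.4 -3.8]
[[0.37, 0.54, 0.01], [0.88, 0.95, 0.01], [1.34, 1.41, 0.01], [1.73, 1.93, 0.01], [2.06, 2.5, 0.01], [2.31, 3.1, 0.01], [2.48, 3.73, 0.01], [2.58, 4.38, 0.01], [2.59, 5.03, 0.01], [2.52, 5.68, 0.01]]
[6.9, 14.1, 21.3, 28.5, 35.7, 42.9, 50.1, 57.3, 64.5, 71.7]
```

Call:
apply_moves([
  [0.39,0.5,0],
  [0.9,0.91,0],
  [1.37,1.37,0],
  [1.77,1.9,0],
  [2.1,2.47,0],
  [2.36,3.08,0],
  [2.53,3.72,0],
  [2.63,4.37,0],
  [2.64,5.03,0],
  [2.57,5.69,0],
], fingers=[1,1,1,1,1,1,1,1,1,1], yaw=[6.9,14.1,21.3,28.5,35.7,42.9,50.1,57.3,64.5,71.7])

```text
clock: 20.75
position: [553.9, 45.7, 246.2]
ee_rot: [-0.092, 0.996, 0.003, 0.016]
contact_force: [5.2, -0.8, -3.6]
gripper_width: -0.2
```

```bash
python3 look.py w12.png; python3 sw.py 10 82 56.5
```

```text
mark angle from tight 31.537025187136532 r 34.77105857162134 area 1104
phi 12.0 r 59.4 yaw -169.3 j6 -1.76 j1 0.38 Fr 5.3 Ft 0.3
tilt offs [5.2 1.4]
[[-0.39, 0.38, -0.03], [-0.62, 0.98, -0.03], [-0.91, 1.55, -0.03], [-1.28, 2.08, -0.03], [-1.71, 2.56, -0.03], [-2.19, 2.97, -0.03], [-2.73, 3.33, -0.03], [-3.3, 3.62, -0.03], [-3.91, 3.83, -0.03], [-4.54, 3.96, -0.03]]
[6.5, 13.7, 20.9, 28.1, 35.3, 42.5, 49.7, 56.9, 64.1, 71.3]
```

Total about 391°, moving one-to-one. Continue.

Call:
apply_moves([
  [-0.39,0.38,0],
  [-0.62,0.98,0],
  [-0.91,1.55,0],
  [-1.28,2.08,0],
  [-1.71,2.56,0],
  [-2.19,2.97,0],
  [-2.73,3.33,0],
  [-3.3,3.62,0],
  [-3.91,3.83,0],
  [-4.54,3.96,0],
], fingers=[1,1,1,1,1,1,1,1,1,1], yaw=[6.5,13.7,20.9,28.1,35.3,42.5,49.7,56.9,64.1,71.3])

```text
clock: 21.8
position: [508.9, 88.1, 246.8]
ee_rot: [-0.658, 0.752, 0.011, 0.015]
contact_force: [2.3, 4.8, -2.5]
gripper_width: 0.3
```

```bash
python3 look.py w13.png; python3 sw.py 82 154 56.5
```

```text
mark angle from tight 103.82988611724436 r 34.31307980621553 area 1094
phi 82.1 r 59.2 yaw -97.4 j6 -0.58 j1 0.48 Fr 6.6 Ft 0.3
tilt offs [1. 6.]
[[-0.67, -0.22, -0.07], [-1.3, -0.26, -0.07], [-1.92, -0.37, -0.07], [-2.53, -0.56, -0.07], [-3.1, -0.82, -0.07], [-3.64, -1.16, -0.07], [-4.13, -1.56, -0.07], [-4.57, -2.02, -0.07], [-4.95, -2.52, -0.07], [-5.26, -3.08, -0.07]]
[6.6, 13.8, 21.0, 28.2, 35.4, 42.6, 49.8, 57.0, 64.2, 71.4]
```

Total about 464°.

Call:
apply_moves([
  [-0.67,-0.22,-0.05],
  [-1.3,-0.26,-0.05],
  [-1.92,-0.37,-0.05],
  [-2.53,-0.56,-0.05],
  [-3.1,-0.82,-0.05],
  [-3.64,-1.16,-0.05],
  [-4.13,-1.56,-0.05],
  [-4.57,-2.02,-0.05],
  [-4.95,-2.52,-0.05],
  [-5.26,-3.08,-0.05],
], fingers=[1,1,1,1,1,1,1,1,1,1], yaw=[6.6,13.8,21.0,28.2,35.4,42.6,49.8,57.0,64.2,71.4])

```text
clock: 22.85
position: [453.4, 58.2, 246.4]
ee_rot: [0.975, -0.222, -0.02, -0.005]
contact_force: [-6.9, 5.1, 6.7]
gripper_width: 0.2
```

```bash
python3 look.py w14.png; python3 sw.py 154 217 56.5
```

```text
mark angle from tight 179.03020499857098 r 36.21491921305521 area 1106
phi 155.4 r 59.5 yaw -25.5 j6 0.69 j1 0.47 Fr 6.4 Ft -0.8
tilt offs [-6.1  2.8]
[[0.11, -0.51, -0.03], [-0.05, -1.03, -0.03], [-0.14, -1.57, -0.03], [-0.18, -2.12, -0.03], [-0.16, -2.66, -0.03], [-0.08, -3.21, -0.03], [0.06, -3.73, -0.03], [0.26, -4.24, -0.03], [0.51, -4.73, -0.03], [0.81, -5.18, -0.03]]
[5.8, 12.1, 18.4, 24.7, 31.0, 37.3, 43.6, 49.9, 56.2, 62.5]
```

Total about 539°.

Call:
apply_moves([
  [0.11,-0.51,0],
  [-0.05,-1.03,0],
  [-0.14,-1.57,0],
  [-0.18,-2.12,0],
  [-0.16,-2.66,0],
  [-0.08,-3.21,0],
  [0.06,-3.73,0],
  [0.26,-4.24,0],
  [0.51,-4.73,0],
  [0.81,-5.18,0],
], fingers=[1,1,1,1,1,1,1,1,1,1], yaw=[5.8,12.1,18.4,24.7,31.0,37.3,43.6,49.9,56.2,62.5])

```text
clock: 23.9
position: [458.7, 5.2, 245.9]
ee_rot: [0.947, 0.319, -0.023, 0.007]
contact_force: [-4.9, -2.2, 3.4]
gripper_width: -0.2
```

```bash
python3 look.py w15.png; python3 sw.py 217 279 56.5
```

```text
mark angle from tight -122.31937702987024 r 37.76470157041851 area 1093
phi -143.9 r 59.7 yaw 37.4 j6 1.84 j1 0.37 Fr 5.5 Ft -0.0
tilt offs [-6.4 -4.5]
[[0.66, -0.29, 0.01], [1.04, -0.65, 0.01], [1.46, -0.97, 0.01], [1.91, -1.24, 0.01], [2.39, -1.46, 0.01], [2.89, -1.62, 0.01], [3.4, -1.74, 0.01], [3.92, -1.79, 0.01], [4.45, -1.79, 0.01], [4.97, -1.74, 0.01]]
[5.8, 12.0, 18.2, 24.4, 30.6, 36.8, 43.0, 49.2, 55.4, 61.6]
```

Total about 598°.

Call:
apply_moves([
  [0.66,-0.29,0],
  [1.04,-0.65,0],
  [1.46,-0.97,0],
  [1.91,-1.24,0],
  [2.39,-1.46,0],
  [2.89,-1.62,0],
  [3.4,-1.74,0],
  [3.92,-1.79,0],
  [4.45,-1.79,0],
  [4.97,-1.74,0],
], fingers=[1,1,1,1,1,1,1,1,1,1], yaw=[5.8,12.0,18.2,24.4,30.6,36.8,43.0,49.2,55.4,61.6])

```text
clock: 24.95
position: [506.6, -14.8, 245.5]
ee_rot: [0.648, 0.761, -0.021, 0.016]
contact_force: [-1.8, -15.5, 2.7]
gripper_width: -0.2
```

```bash
python3 look.py w16.png; python3 sw.py 277 278 56.5 1
```

```text
mark angle from tight -66.1471925362911 r 37.756709606739825 area 1089
phi -83.6 r 59.3 yaw 99.3 j6 2.94 j1 0.3 Fr 16.9 Ft -1.7
tilt offs [-0.1 -8.7]
[[0.14, 0.29, 0.04]]
[-1.3]
```

Total about 654°. One more short sweep: back off 65° at a larger radius, then sweep again.

```bash
python3 sw.py 277 212 73
```

```text
phi -83.6 r 59.3 yaw 99.3 j6 2.94 j1 0.3 Fr 16.9 Ft -1.7
tilt offs [-0.1 -8.7]
[[-0.47, -1.42, 0.04], [-1.2, -1.4, 0.04], [-1.92, -1.3, 0.04], [-2.63, -1.12, 0.04], [-3.31, -0.86, 0.04], [-3.96, -0.52, 0.04], [-4.57, -0.12, 0.04], [-5.12, 0.36, 0.04], [-5.62, 0.89, 0.04], [-6.06, 1.48, 0.04]]
[-8.8, -15.3, -21.8, -28.3, -34.8, -41.3, -47.8, -54.3, -60.8, -67.3]
```

Call:
apply_moves([
  [0,-1.5,0],
  [-1.2,-1.6,0],
  [-1.92,-1.3,0],
  [-2.63,-1.12,0],
  [-3.31,-0.86,0],
  [-3.96,-0.52,0],
  [-4.57,-0.12,0],
  [-5.12,0.36,0],
  [-5.62,0.89,0],
  [-6.06,1.48,0],
], fingers=[1,1,1,1,1,1,1,1,1,1], yaw=[0,-8.5,-17,-25.5,-34,-41.3,-47.8,-54.3,-60.8,-67.3])

```text
clock: 26.0
position: [446.5, 0.8, 245.7]
ee_rot: [0.962, 0.273, -0.026, 0.003]
contact_force: [-1.0, 0.0, -1.0]
gripper_width: 0.1
```

```bash
python3 sw.py 205 270 56.7 
```

```text
phi -148.7 r 73.0 yaw 31.7 j6 1.76 j1 0.37 Fr 0.8 Ft -0.5
tilt offs [-8.  -3.2]
[[1.41, 0.82, 0.03], [1.73, 0.38, 0.03], [2.11, -0.02, 0.03], [2.52, -0.37, 0.03], [2.98, -0.68, 0.03], [3.46, -0.93, 0.03], [3.97, -1.12, 0.03], [4.5, -1.26, 0.03], [5.04, -1.34, 0.03], [5.59, -1.35, 0.03]]
[-0.2, 6.3, 12.8, 19.3, 25.8, 32.3, 38.8, 45.3, 51.8, 58.3]
```

Call:
apply_moves([
  [1.41,0.82,0],
  [1.73,0.38,0],
  [2.11,-0.02,0],
  [2.52,-0.37,0],
  [2.98,-0.68,0],
  [3.46,-0.93,0],
  [3.97,-1.12,0],
  [4.5,-1.26,0],
  [5.04,-1.34,0],
  [5.59,-1.35,0],
], fingers=[1,1,1,1,1,1,1,1,1,1], yaw=[-0.2,6.3,12.8,19.3,25.8,32.3,38.8,45.3,51.8,58.3])

```text
clock: 27.0
position: [500.1, -14.6, 245.0]
ee_rot: [0.706, 0.707, -0.026, 0.014]
contact_force: [-1.8, -12.8, 0.8]
gripper_width: -0.3
```

```bash
python3 look.py w17.png; python3 sw.py 205 270 56.7 |head -2
```

```text
mark angle from tight -10.517118290167478 r 35.80098248194287 area 1466
phi -92.5 r 59.5 yaw 90.4 j6 2.78 j1 0.31 Fr 14.1 Ft 0.3
tilt offs [-2.7 -9.4]
```

View pics/w17.png

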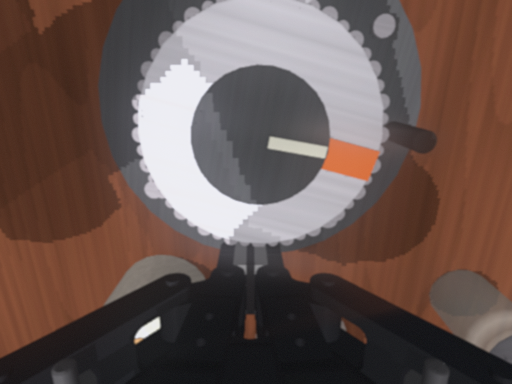

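View: the orange mark (350,158) is in line with the white line (295,148) again, about 5–10° short of two full turns (about 712°). The arm has not been swung. I now retreat, rise, and go round behind the terminal.

Call:
apply_moves([
  [0,-2.0,0],
  [0,-2.2,3],
  [0,-2.2,7],
  [0,-2.2,11],
  [-1,1,12],
  [-2,5,12],
  [-3,9,12],
  [-4,13,12],
  [-5,17,12],
  [-5,21,12],
], fingers=[1,1,1,1,1,1,1,1,1,1], yaw=[0,0,-8.5,-17,-25.5,-34,-42.5,-51,-59.5,-68])

```text
clock: 28.05
position: [449.2, 197.0, 365.4]
ee_rot: [0.98, 0.198, -0.029, -0.003]
contact_force: [1.7, -0.1, -0.2]
gripper_width: -0.1
```

Call:
apply_moves([
  [0,1,0],
  [0,2,0],
  [0,2,0],
  [0,2,0],
  [0,2,0],
  [0,2,0],
], fingers=[1,1,1,1,1,1], yaw=[-8.5,-17,-25.5,-34,-34,-34])

```text
clock: 28.65
position: [448.8, 217.3, 365.4]
ee_rot: [0.995, -0.096, -0.027, -0.011]
contact_force: [-0.6, -0.1, 0.3]
gripper_width: -0.1
```

```bash
python3 - <<'E'
from h import *
s,im=wrist(); M=R.from_quat(s["ee_rot"]).as_matrix(); print(s["clock"],s["position"].round(1),M[:,0].round(3),(M[:2,2]*165).round(1),s["joints"].round(2))
cv2.imwrite("pics/w18.png",im["color"])
import pickle; pickle.dump((s,im),open("w18.pkl","wb"))
i0=pickle.load(open("im0.pkl","rb")); print("bottle base",onz((575*.64,272*.64),i0["scene"],0),onz((264*.64,262*.64),i0["side"],0))
E
```

```text
28.65 [448.8 217.3 365.4] [ 0.98  -0.191 -0.057] [-8.6  4.6] [ 0.76  0.21 -0.32 -0.06 -1.06  0.65]
bottle base [619.09319575 432.8505129    0.        ] [ 6.07430307e+02  4.24915097e+02 -1.13686838e-13]
```

View pics/w18.png

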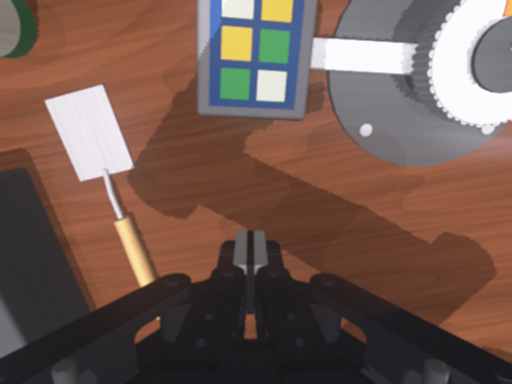

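View: finger (250,235) is behind the terminal (near edge at row 118, centre at column 252) with clear space between. The spatula and box are well to the left. I descend and plan the arc.

Call:
apply_moves([
  [0,-0.5,-4],
  [0,-1,-8],
  [0,-1,-12],
  [0,-1,-14.7],
  [0,-1,-14.7],
  [0,-1,-14.7],
], fingers=[1,1,1,1,1,1], yaw=[0,0,0,0,0,0])

```text
clock: 29.3
position: [449.3, 207.5, 218.8]
ee_rot: [0.995, -0.096, -0.027, -0.011]
contact_force: [0.2, 0.4, 0.2]
gripper_width: 0.0
```

```bash
sed -e 's/165/160/;s/-180-y0/-112-y0/g' sw.py > push.py; python3 push.py 112 77 173 10 218
```

```text
phi 108.8 r 186.2 yaw -11.0 j6 0.7 j1 0.75 Fr 0.3 Ft -0.3
tilt offs [-8.3  4.4]
[[0.55, -1.12, -0.08], [1.54, -0.86, -0.08], [2.55, -0.67, -0.08], [3.56, -0.54, -0.08], [4.58, -0.48, -0.08], [5.6, -0.47, -0.08], [6.62, -0.53, -0.08], [7.64, -0.65, -0.08], [8.64, -0.83, -0.08], [9.63, -1.08, -0.08]]
[7.5, 4.0, 0.5, -3.0, -6.5, -10.0, -13.5, -17.0, -20.5, -24.0]
```

Call:
apply_moves([
  [0.55,-1.12,0],
  [1.54,-0.86,0],
  [2.55,-0.67,0],
  [3.56,-0.54,0],
  [4.58,-0.48,0],
  [5.6,-0.47,0],
  [6.62,-0.53,0],
  [7.64,-0.65,0],
  [8.64,-0.83,0],
  [9.63,-1.08,0],
], fingers=[1,1,1,1,1,1,1,1,1,1], yaw=[0,0,0,-3.0,-6.5,-10.0,-13.5,-17.0,-20.5,-24.0])

```text
clock: 30.3
position: [546.7, 196.7, 219.5]
ee_rot: [0.953, -0.302, -0.024, -0.017]
contact_force: [-1.5, 0.3, 0.5]
gripper_width: 0.2
```

```bash
python3 push.py 77 47 173 10 218; python3 look.py w19.png
```

```text
phi 76.6 r 173.4 yaw -35.1 j6 0.41 j1 0.61 Fr -0.0 Ft 1.5
tilt offs [-5.7  7.5]
[[0.72, -0.27, -0.15], [1.55, -0.57, -0.15], [2.35, -0.91, -0.15], [3.14, -1.29, -0.15], [3.9, -1.71, -0.15], [4.65, -2.18, -0.15], [5.36, -2.68, -0.15], [6.05, -3.22, -0.15], [6.71, -3.79, -0.15], [7.34, -4.4, -0.15]]
[-2.9, -5.9, -8.9, -11.9, -14.9, -17.9, -20.9, -23.9, -26.9, -29.9]
```

View pics/w19.png

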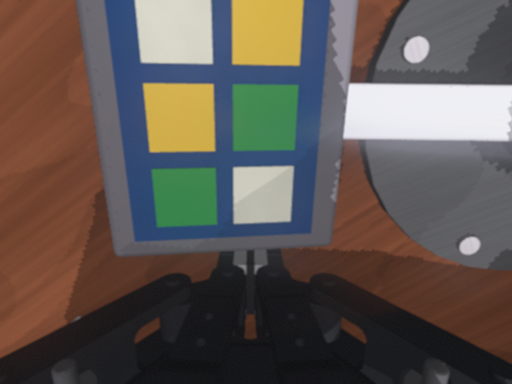

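The finger is flat against the housing (edge at row 245) and the force is 1.5 N, so the arm is swinging. Continue.

Call:
apply_moves([
  [0.72,-0.27,-0.1],
  [1.55,-0.57,-0.1],
  [2.35,-0.91,-0.1],
  [3.14,-1.29,-0.1],
  [3.9,-1.71,-0.1],
  [4.65,-2.18,-0.1],
  [5.36,-2.68,-0.1],
  [6.05,-3.22,-0.1],
  [6.71,-3.79,-0.1],
  [7.34,-4.4,-0.1],
], fingers=[1,1,1,1,1,1,1,1,1,1], yaw=[-2.9,-5.9,-8.9,-11.9,-14.9,-17.9,-20.9,-23.9,-26.9,-29.9])

```text
clock: 31.35
position: [621.9, 152.5, 218.9]
ee_rot: [0.842, -0.539, -0.018, -0.023]
contact_force: [-1.6, 0.6, 0.4]
gripper_width: 0.0
```

```bash
python3 push.py 47 31 173 10 218
```

```text
phi 46.4 r 174.3 yaw -65.2 j6 0.0 j1 0.48 Fr -0.6 Ft 1.6
tilt offs [-0.9  9.3]
[[0.11, -0.31, -0.09], [0.43, -0.65, -0.09], [0.73, -1.01, -0.09], [1.02, -1.37, -0.09], [1.31, -1.74, -0.09], [1.58, -2.12, -0.09], [1.84, -2.51, -0.09], [2.09, -2.9, -0.09], [2.33, -3.3, -0.09], [2.56, -3.7, -0.09]]
[-1.4, -3.0, -4.6, -6.2, -7.8, -9.4, -11.0, -12.6, -14.2, -15.8]
```

Call:
apply_moves([
  [0.11,-0.31,-0.1],
  [0.43,-0.65,-0.1],
  [0.73,-1.01,-0.1],
  [1.02,-1.37,-0.1],
  [1.31,-1.74,-0.1],
  [1.58,-2.12,-0.1],
  [1.84,-2.51,-0.1],
  [2.09,-2.9,-0.1],
  [2.33,-3.3,-0.1],
  [2.56,-3.7,-0.1],
], fingers=[1,1,1,1,1,1,1,1,1,1], yaw=[-1.4,-3.0,-4.6,-6.2,-7.8,-9.4,-11.0,-12.6,-14.2,-15.8])

```text
clock: 32.35
position: [647.8, 115.1, 218.0]
ee_rot: [0.759, -0.65, -0.015, -0.025]
contact_force: [0.8, 3.0, 1.8]
gripper_width: -0.1
```

```bash
python3 push.py 31 26 173 5 218
```

```text
phi 30.9 r 173.1 yaw -81.1 j6 -0.21 j1 0.41 Fr 2.3 Ft 2.2
tilt offs [1.7 9.2]
[[0.11, -0.23, 0.0], [0.24, -0.49, 0.0], [0.37, -0.75, 0.0], [0.49, -1.01, 0.0], [0.61, -1.28, 0.0]]
[-0.9, -1.9, -2.9, -3.9, -4.9]
```

Call:
apply_moves([
  [0.11,-0.23,0],
  [0.2,-0.4,0],
  [0.25,-0.55,0],
  [0.25,-0.55,0],
], fingers=[1,1,1,1], yaw=[0,0,0,0])

```text
clock: 32.75
position: [650.1, 109.4, 217.8]
ee_rot: [0.759, -0.65, -0.015, -0.025]
contact_force: [0.3, 1.3, 0.0]
gripper_width: -0.1
```

Call:
apply_moves([
  [0.1,-0.25,0],
  [0.2,-0.5,0],
  [0.25,-0.75,0],
  [0.3,-0.9,0],
  [0.3,-0.9,0],
], fingers=[1,1,1,1,1], yaw=[-1,-2,-3,-3,-3])

```text
clock: 33.25
position: [651.5, 105.8, 217.7]
ee_rot: [0.742, -0.67, -0.017, -0.028]
contact_force: [-7.1, 21.9, 3.8]
gripper_width: -0.2
```

```bash
python3 push.py 31 26 173 5 218|head -2; python3 look.py w20.png
```

```text
phi 27.9 r 172.4 yaw -84.1 j6 -0.24 j1 0.39 Fr 3.9 Ft 22.7
tilt offs [ 1.8 10.2]
```

View pics/w20.png

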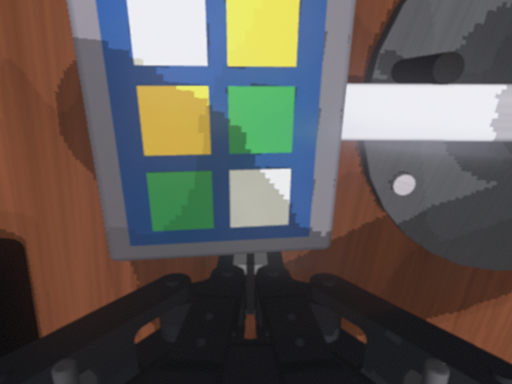

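Force rose to 23 N and the pin (430,68) touches the bar (row 85): the arm is at its stop. I back off and rise.

Call:
apply_moves([
  [0,1.5,0],
  [0,3.5,0],
  [0,4,1],
  [0,4,5],
  [0,4,9],
  [-2,4,13],
  [-6,4,17],
  [-10,4,18],
  [-14,4,18],
  [-14,4,18],
], fingers=[1,1,1,1,1,1,1,1,1,1], yaw=[0,0,0,0,0,0,0,0,0,0])

```text
clock: 34.3
position: [507.2, 144.2, 399.1]
ee_rot: [0.742, -0.669, -0.018, -0.027]
contact_force: [0.6, 0.8, 1.2]
gripper_width: -0.2
```

```bash
python3 - <<'E'
from h import *
s=read_state(); print(s["clock"],s["position"],s["contact_force"])
a=get_image("scene")["color"]; b=get_image("side")["color"]
cv2.imwrite("pics/f.png",cv2.resize(np.hstack([a[60:330,40:440],b[90:360,60:460]]),(800,270)))
E
```

```text
34.3 [507.22596971 144.22694757 399.10647123] [0.56236099 0.80423272 1.17571434]
```

View pics/f.png

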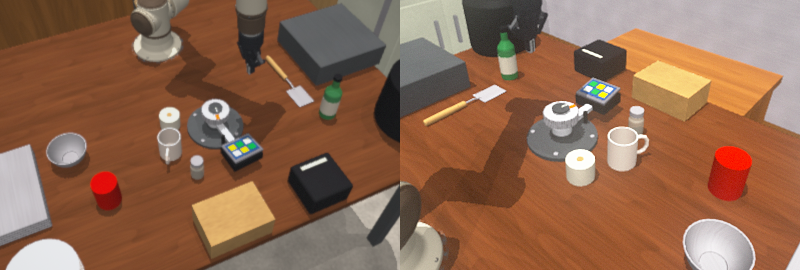

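Final view: the arm is at the stop, the mark lines up with the white line, all loose things are where they were, and the robot is clear of everything. Handing in.

```bash
python3 -c "
from bench import *
print(job_done())"
```

```text
the job is handed in; nothing more can be done
None
```

I loosened the collar by about two turns with the shut fingertips, then pushed the terminal clockwise to its stop, and handed the job in at 34.3 s.

- **Collar:** The orange mark, tracked in the wrist camera through every sweep, showed about 710°. In the last close view it was back in line with the white line, 5–10° short of two full turns. The first sweeps slipped because my collar centre was a few millimetres off. Refitting it from the contact points, allowing for tool tilt, fixed that, and the collar then followed the finger nearly one-to-one.
- **Terminal:** The push force rose from about 1.5 N to 23 N, and the wrist view showed the bar against the stop pin. I did not measure the swing angle as a number.
- **Loose things:** In the last scene and side views all of them stood where they started, judged by eye, not measured. The robot was clear, with only about 1.5 N of residual force reading.

No check failed at the end.

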